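# Reset the stage heater under its push-latch flap

### The job

Reset the stage heater: press the front edge of the flap on the control box so that its push-latch lets go and the flap pops open, press the round key underneath all the way in, then press the flap down again until it latches and stays shut. Do not press the square key, and leave the loose things on and around the box where they are. Only touch: nothing is gripped or lifted.

Things in the scene. Friction and masses are not known exactly. Their poses are not given: they have to be found in the camera images.
- heater_box: Beige control box fixed to the bench: 180 mm deep (x), 160 wide (y), 70 high. Origin at the centre of its underside; its -x face with a dark display is the front, towards the robot. The front half of its top is a compartment (box x -78 to 0 mm, 128 mm wide) closed flush by the flap: 6 mm thick, 72 mm from hinge to front edge (box x -74 to -2 mm), 124 mm wide. The rear half is a plain deck.
- flap_press (a point): The place to press: on the flap's upper face, in the middle of its width, 60 mm from the hinge axis (12 mm behind the free front edge, by a thin raised grey bar). It moves with the flap. When shut it lies 70 mm above the bench; pressed to the stop, 5 mm lower. Its z axis is normal to the flap, outwards; its x axis points towards the hinge.
- flap_hinge (a point): Middle of the flap's hinge axis, 67 mm above the bench, 2 mm in front of the box's centre, half-way through the flap's thickness; the hinge axis runs along the box's y, at the rear edge of the flap.
- flap (a joint): Flap angle, rad: 0 shut, latched; 1.1 fully open (free edge 131 mm above bench, over box x -35 mm); -0.08 pressed in to a rigid stop. Push-push latch: shut, pressed past -0.055 and let go, a damped spring opens it within 1.5 s; pushed down from open past -0.055, held 0.2 s and let go, it latches. Each such press changes over. 2-4 N at flap_press. Cannot be pulled open. Push its outer face to shut.
- round_key (a joint): How far the round key is pressed, m: 0 up, 0.006 fully in. Sprung: it returns when let go; about 1.5 N to start, 5 N fully in.
- round_key_top (a point): Centre of the upper face of the round key (24 mm diameter), 54 mm above the bench when up, in the compartment below the shut flap (hidden then), 19 mm behind the flap's front edge (box x -55 mm) and 30 mm to the left or to the right of the middle (box y +30 or -30 mm): it changes from start to start.
- square_key (a joint): How far the square key is pressed, m: 0 up, 0.006 fully in. To be left alone; same spring.
- square_key_top (a point): Centre of the upper face of the square key (22 mm square), same height as the round one, in the other place, 60 mm from it centre to centre.
- vial: Loose bystander on the box's rear deck: small capped jar 24 mm diameter, 42 mm high. Origin under its centre.
- dish: Loose bystander on the box's rear deck: covered dish 56 mm diameter, 14 mm high. Origin under its centre.
- tip_box: Loose bystander beside the box: grey box with a clear lid, 85 x 120 x 55 mm high. Origin under its centre.
- bottle: Loose bystander beside the box: bottle 60 mm diameter, 85 mm high. Origin under its centre.
- slide_case: Loose bystander in front of the box: white flat case 82 x 34 x 12 mm high. Origin under its centre.
- dish_stack: Loose bystander near the box's front corner: three stacked dishes, 68 mm diameter, 42 mm high. Origin under its centre.
- beaker: Loose bystander: glass beaker 56 mm diameter, 60 mm high. Origin under its centre.

How it is judged:
On the way, in this order (a step that is already met when the one before it is completed fails the run):
1. the shut flap is pressed in beyond flush (value of joint flap below -0.03 rad), for 0.05 s.
2. the flap has popped open (value of joint flap above 0.9 rad), for 0.2 s.
3. the round key is pressed in (5 of its 6 mm) with the flap open (value of joint round_key above 0.005 m and value of joint flap above 0.5 rad), for 0.05 s.
4. the flap is pushed shut and pressed in beyond flush (value of joint flap below -0.01 rad), for 0.05 s.
At the end, for the whole second after the job is handed in: The flap is latched shut and at rest by itself (joint within 0.03 rad of 0), after having been pressed, popped open, the round key pressed at least 5 mm in, and the flap pressed shut again; both keys are up again (value of joint flap between -0.03 and 0.03 rad and velocity of joint flap between -0.05 and 0.05 rad/s and value of joint each of round_key, square_key below 0.002 m); the robot touches nothing.
It fails at once if the square key is pressed more than 3 mm (value of joint square_key above 0.003 m).
It fails at once if a loose thing on or around the box is moved more than 30 mm or lifted (distance of any of vial, dish, tip_box, bottle, slide_case, dish_stack, beaker from where it was at the start of the episode above 0.03 m).
It also fails if it takes over 48 s, if anything falls off the work surface, if the arm or the gripper's body presses on something with over 40 N, if the wrist force passes 120 N, or if a joint passes its speed limit or range.

### The arm

A 6-joint arm with a two-finger parallel gripper is mounted at the origin on the work surface. World frame = base frame: x ahead of the robot, y to its left, z up, the work surface at z = 0. Lengths are in m, angles in rad, forces in N, time in s.
With the tool pointing down it reaches from about 0.2 to 0.875 m from the base axis. Payload 3.4 kg.
Tool frame: the origin (TCP) lies at the very end of the fingers, on their centre line; the grasp point (between the pads) lies 19 mm behind it; z points along the fingers, y is the line along which they close (so a half turn about z gives the same grasp; the last joint's range is limited). The gripper opens to 94 mm and grips with 3 to 60 N. Pads are 16 mm wide; open, the fingers measure 119 mm over their backs; the gripper's body (75 mm by 177 mm) begins 78 mm behind the grasp point.
Start: joints at [-1.287, 0.276, 1.505, -0, 1.361, -0.121], TCP at [0.226, -0.529, 0.205] pointing down, gripper open.
Joint ranges: [-2.89, 2.89], [-0.75, 2.08], [0.22, 2.7], [-1.18, 4.32], [0.11, 2.71], [-2.7, 2.7]. Speed limits (rad/s): [2.57, 2.57, 3.14, 3.14, 3.14, 3.14].

### API

Orientations are given as a unit quaternion [x, y, z, w].
In Python, from bench import * gives the robot as it stands. Calls block until the motion is done:
- move_to(position, orientation): joint-space move of the TCP to a pose.
- move_straight(position, speed=0.15, orientation=None, until_force=None): straight line of the TCP; orientation=None keeps the orientation; speed is the mean speed in m/s. With until_force (N) it stops when the force on the tool has changed by that much, and returns True; else False.
- move_joints(angles): joint-space move.
- set_gripper(opening): finger opening in m; the grip force is fixed at half the most; returns when the fingers have stopped.
- sleep(seconds).
- inverse_kinematics(position, orientation): joint angles nearest the present ones, or None.
- state(): the state.
- grab_frame(name): name is "side" or "top"; returns a dict with "color" (480x640x3 uint8, red, green, blue), "camera_matrix" (3x3 intrinsics, pixels), "k1" (the pictures are not rectified: a ray, as slopes to the right and down, at radius r is drawn at 1 + k1 r^2 times it, then the intrinsics apply), "rvec" (rotation vector, rad) and "tvec" (3), from world to camera coordinates, as OpenCV has them. Camera axes: x right, y down, z forward; pixel columns grow to the right and rows downward; lengths in m; the calibration is good to about 2 mm. A picture is of the moment at which its call begins. There is no depth.
A pose or a line that the arm cannot do raises IKError and nothing moves.
- sign_off(): hands the job in; it is judged then, once.
Trained networks look in a picture, given as the dict that the camera call returned (one of the last four; its "shot" number tells which), for a name from the list of things; names that differ only in an ending like _2 or _b are one class to them, and where a whole thing is asked for, a point or a joint stands for the part that bears it (a point fixed in the world has none). Each returns a list of dicts, best first, with "score" (0 to 1); they miss things now and then, are a little off and sometimes report something else, mostly with a low value. They report only what shows in the picture. A call takes as long as a camera call.
- find_in(picture, thing): "xy" ([column, row] in pixels, amid what is visible of it).
- trace(picture, thing): "region" (480x640 bool, what is visible of it) and "xy" ([column, row] in pixels, amid what is visible of it).
The state is a dict: "time": time; "joint_positions": joint angles; "qd": joint speeds; "joint_efforts": joint torques, N m; "ee_pos": TCP position; "eef_rot": TCP orientation; "wrist_force": force on the tool from outside, world axes, zero at the start; "torque": the same for the moment, N m; "finger_gap": finger opening in m; "grip_force": force on a finger pad.
Only numpy, scipy, OpenCV 4.12 (cv2) and the standard library are available. Lean on these libraries where they do the work, as an engineer would, in place of code of your own. Each camera call takes 0.05 s, during which the arm holds its last target. There are 200 camera calls.

## Working session

There is one attempt and no reset: what is moved stays moved. The work goes in short steps, each a Python script; the robot and the scene stay as the last script left them, time stands still between calls to the robot, and variables do not carry over. Pictures are saved under pics/ and viewed, at most 10 in all, crops included, and the job is handed in when it is done.

```bash
mkdir -p pics; ls
cat > h.py <<'E'
from bench import *
import numpy as np, cv2
def ray(f,uv):
    K=np.array(f["camera_matrix"]);R=cv2.Rodrigues(np.array(f["rvec"],float))[0];t=np.array(f["tvec"],float).ravel()
    d=np.array([f["k1"],0,0,0,0],float)
    p=cv2.undistortPoints(np.array([[uv]],float),K,d).ravel()
    return -R.T@t, R.T@np.array([p[0],p[1],1])
def at_z(f,uv,z):
    o,d=ray(f,uv); return o+d*(z-o[2])/d[2]
def proj(f,P):
    return cv2.projectPoints(np.array(P,float).reshape(-1,3),np.array(f["rvec"],float),np.array(f["tvec"],float),np.array(f["camera_matrix"],float),np.array([f["k1"],0,0,0,0],float))[0].reshape(-1,2)
def save(f,n): cv2.imwrite("pics/"+n,cv2.cvtColor(f["color"],cv2.COLOR_RGB2BGR))
E
python3 - <<'E'
from h import *
for c in("side","top"):
    f=grab_frame(c); save(f,c+"0.png")
    for n,z in(("heater_box",.07),("flap_press",.07),("vial",.09),("dish",.08),("tip_box",.05),("bottle",.08),("slide_case",.012),("dish_stack",.04),("beaker",.05)):
        r=find_in(f,n)[:2]
        print(c,n,[(np.round(q["score"],2),np.round(q["xy"]),at_z(f,q["xy"],z).round(3)) for q in r])
    print(ray(f,(320,240)))
print(state()["time"])
E
```

```text
pics
side heater_box [(np.float64(0.63), array([304., 282.]), array([ 0.508, -0.039,  0.07 ])), (np.float64(0.48), array([344., 260.]), array([ 0.588, -0.01 ,  0.07 ]))]
side flap_press [(np.float64(0.94), array([292., 276.]), array([ 0.494, -0.02 ,  0.07 ])), (np.float64(0.22), array([229., 318.]), array([ 0.374, -0.079,  0.07 ]))]
side vial [(np.float64(0.81), array([318., 222.]), array([0.568, 0.075, 0.09 ]))]
side dish [(np.float64(0.9), array([347., 255.]), array([ 0.593, -0.011,  0.08 ]))]
side tip_box [(np.float64(0.59), array([256., 227.]), array([0.464, 0.142, 0.05 ]))]
side bottle [(np.float64(0.88), array([382., 312.]), array([ 0.605, -0.147,  0.08 ])), (np.float64(0.29), array([295., 276.]), array([ 0.495, -0.031,  0.08 ]))]
side slide_case [(np.float64(0.78), array([228., 321.]), array([ 0.374, -0.036,  0.012]))]
side dish_stack [(np.float64(0.75), array([326., 370.]), array([ 0.497, -0.198,  0.04 ]))]
side beaker [(np.float64(0.69), array([441., 328.]), array([ 0.691, -0.185,  0.05 ]))]
(array([ 0.35314692, -0.67038586,  0.7601958 ]), array([ 0.20608242,  0.70679928, -0
[... 260 characters left out ...]
72, 0.09 ]))]
top dish [(np.float64(0.82), array([336., 246.]), array([ 0.586, -0.012,  0.08 ])), (np.float64(0.4), array([236., 317.]), array([0.469, 0.156, 0.08 ]))]
top tip_box [(np.float64(0.71), array([239., 316.]), array([0.472, 0.156, 0.05 ]))]
top bottle [(np.float64(0.61), array([393., 234.]), array([ 0.607, -0.11 ,  0.08 ]))]
top slide_case [(np.float64(0.95), array([344., 370.]), array([ 0.378, -0.025,  0.012]))]
top dish_stack [(np.float64(0.7), array([435., 297.]), array([ 0.501, -0.184,  0.04 ]))]
top beaker [(np.float64(0.76), array([426., 189.]), array([ 0.694, -0.177,  0.05 ]))]
(array([0.40558589, 0.02141542, 1.07193666]), array([ 0.18999431, -0.00632009, -0.98176818]))
1.0
```

View pics/top0.png

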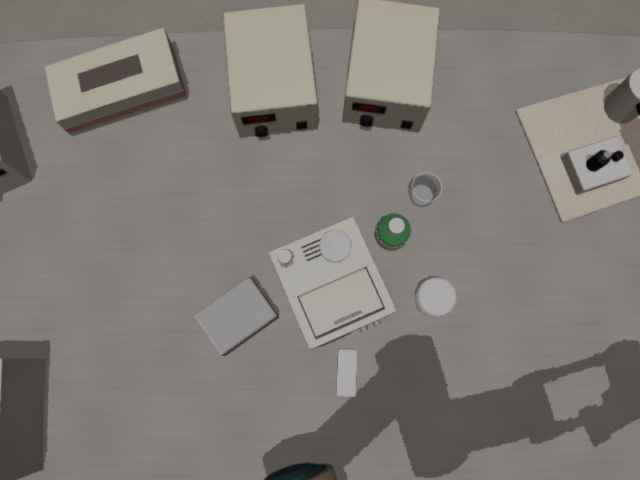

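View pics/side0.png

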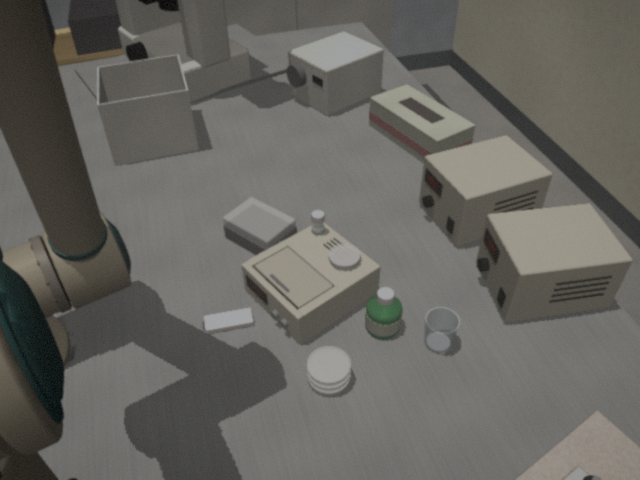

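Run:
```python
from h import *
f=grab_frame("top")
r=trace(f,"flap_press")
for q in r[:2]:
    c=max(cv2.findContours(q["region"].astype(np.uint8),cv2.RETR_EXTERNAL,cv2.CHAIN_APPROX_NONE)[0],key=cv2.contourArea).reshape(-1,2)
    P=np.array([at_z(f,u,.07)[:2] for u in c])
    print(q["score"],len(c),cv2.minAreaRect((P*1000).astype(np.float32)))
r=trace(f,"heater_box")
for q in r[:2]:
    c=max(cv2.findContours(q["region"].astype(np.uint8),cv2.RETR_EXTERNAL,cv2.CHAIN_APPROX_NONE)[0],key=cv2.contourArea).reshape(-1,2)
    P=np.array([at_z(f,u,.07)[:2] for u in c])
    print(q["score"],len(c),cv2.minAreaRect((P*1000).astype(np.float32)))
img=f["color"][200:380,200:460]
cv2.imwrite("pics/crop0.png",cv2.cvtColor(cv2.resize(img,None,fx=3,fy=3,interpolation=cv2.INTER_CUBIC),cv2.COLOR_RGB2BGR))
```

```text
0.83 212 ((493.7426452636719, -17.674049377441406), (77.26457214355469, 126.88777923583984), 22.905994415283203)
0.47 368 ((524.3616333007812, -5.0495452880859375), (189.2408905029297, 161.64244079589844), 23.005430221557617)
0.81 366 ((524.560546875, -5.14910888671875), (190.78329467773438, 162.30130004882812), 22.826074600219727)
```

View pics/crop0.png

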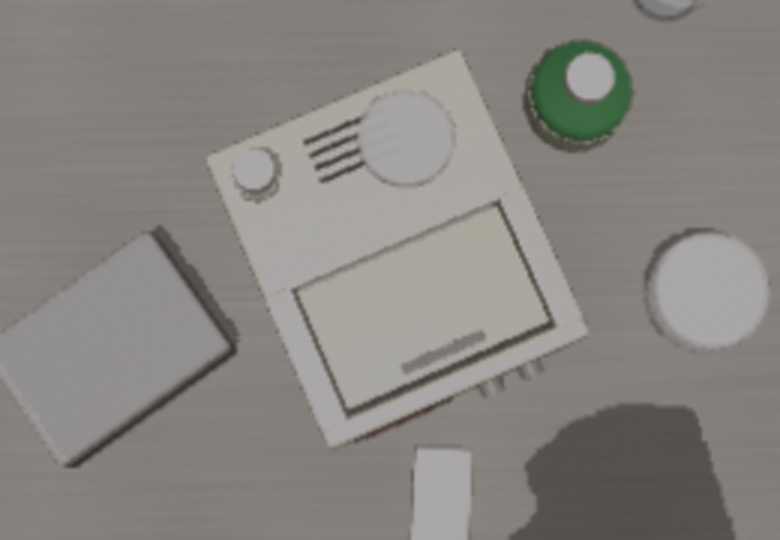

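The top picture shows the box turned about +23°, with its front to the lower right. The flap centre is near (341,300), the grey bar near (348,317), the vial at (286,257), the dish at (336,246), and the slide case in front at (346,372). The flap outline measures 77x127 mm at z=70, which fits. From the flap and box outlines the box centre is (0.529, -0.003). Next I press the flap.

```bash
cat >> h.py <<'E'
from scipy.spatial.transform import Rotation as Ro
YAW=np.radians(22.9); C=np.array([.529,-.003])
def W(x,y,z):  # box mm -> world m
    c,s=np.cos(YAW),np.sin(YAW)
    return [C[0]+(c*x-s*y)/1000, C[1]+(s*x+c*y)/1000, z/1000]
def Q(sign=1,tilt=0):  # tool y along +-box y; tilt>0: body leans to the front
    z=np.array([np.sin(tilt),0,-np.cos(tilt)]); y=np.array([0,sign,0.]); x=np.cross(y,z)
    return (Ro.from_euler('z',YAW)*Ro.from_matrix(np.c_[x,y,z])).as_quat()
E
python3 - <<'E'
from h import *
f=grab_frame("top"); print("bar",at_z(f,(347.7,317.3),.071).round(3),"press",np.round(W(-62,0,70),3))
print("start rot",Ro.from_quat(state()["eef_rot"]).as_matrix().round(2).tolist())
q0=np.array(state()["joint_positions"])
for s in(1,-1):
    j=inverse_kinematics(W(-62,0,110),Q(s)); print(s,None if j is None else np.round(j,2))
E
```

```text
bar [ 0.467 -0.03   0.071] press [ 0.472 -0.027  0.07 ]
start rot [[0.92, 0.39, 0.0], [0.39, -0.92, -0.0], [-0.0, 0.0, -1.0]]
1 [-0.2   0.2   1.87 -0.    1.08 -2.18]
-1 [-0.2   0.2   1.87 -0.    1.08  0.97]
```

Run:
```python
from h import *
set_gripper(0.0)
move_to(W(-62,0,110),Q(-1))
print(state()["finger_gap"],np.round(state()["ee_pos"],4))
r=move_straight(W(-62,0,62.5),speed=.04,until_force=10)
s=state(); print(r,np.round(s["ee_pos"],4),np.round(s["wrist_force"],1),s["time"])
sleep(.15)
move_straight(W(-62,0,170),speed=.25)
move_to([.32,.12,.25],Q(-1))
sleep(.3)
f=grab_frame("top"); g=grab_frame("side")
a=f["color"][220:370,240:440]; b=g["color"][190:340,200:400]
im=np.hstack([cv2.resize(i,(400,300),interpolation=cv2.INTER_CUBIC) for i in(a,b)])
save({"color":im},"open.png")
for n in("round_key_top","square_key_top"):
    for c in(f,g): print(n,[(round(float(q["score"]),2),np.round(q["xy"]),at_z(c,q["xy"],.054).round(3)) for q in find_in(c,n)[:2]])
print("L",np.round(W(-55,30,54),3),"R",np.round(W(-55,-30,54),3)); print(state()["time"])
```

```text
0.000433761373124579 [ 0.4723 -0.0279  0.1102]
True [ 0.4715 -0.027   0.066 ] [-0.1  0.   2.8] 5.675
round_key_top [(0.68, array([327., 319.]), array([0.465, 0.005, 0.054])), (0.29, array([334., 287.]), array([ 0.52 , -0.008,  0.054]))]
round_key_top [(0.59, array([273., 281.]), array([ 0.461, -0.006,  0.054])), (0.5, array([307., 280.]), array([ 0.518, -0.021,  0.054]))]
square_key_top [(0.68, array([361., 305.]), array([ 0.488, -0.054,  0.054]))]
square_key_top [(0.79, array([295., 298.]), array([ 0.488, -0.055,  0.054]))]
L [0.467 0.003 0.054] R [ 0.49  -0.052  0.054]
7.8917
```

View pics/open.png

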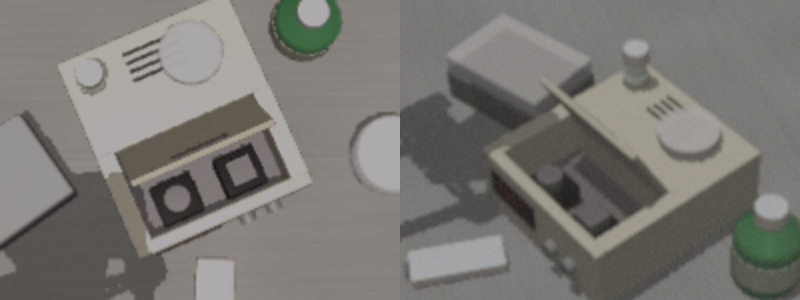

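The flap stands open. The round key is the left one, at about (328,319) in the top view, and the networks put it within 3 mm of the expected (0.467, 0.003). The square key is on the right. Next I press the round key, then check.

Run:
```python
from h import *
q=Q(-1,np.radians(8))
move_to(W(-53,30,150),q)
move_straight(W(-53,30,62),speed=.12)
s=state(); print(np.round(s["ee_pos"],4),np.round(s["wrist_force"],1))
for z in (58,56,54,53,52,51,50,49,48,47.5,47,46.5,46):
    r=move_straight(W(-53,30,z),speed=.03,until_force=12)
    s=state(); print(z,r,np.round(s["ee_pos"],4),np.round(s["wrist_force"],1))
    if r or s["wrist_force"][2]>9: break
sleep(.15); print(np.round(state()["ee_pos"],4),np.round(state()["wrist_force"],1),state()["time"])
```

```text
[0.4692 0.0042 0.0628] [-0.  -0.2  0.9]
58 False [0.4686 0.004  0.0582] [-0.4  0.1 -0. ]
56 False [0.4684 0.004  0.0559] [-0.2  0.4 -0.3]
54 False [0.4687 0.004  0.0541] [ 0.3 -0.1  1.4]
53 False [0.4688 0.004  0.0532] [0.1 0.  2.2]
52 False [0.4687 0.004  0.0521] [-0.7 -0.2  3.6]
51 False [0.4687 0.004  0.0511] [ 0.6 -0.2  3.4]
50 False [0.4687 0.0039 0.0501] [-0.9 -0.3  4.8]
49 False [0.4687 0.004  0.0491] [ 0.2 -0.6  5.3]
48 False [0.4688 0.0039 0.0488] [-0.6 -0.5 12.5]
[0.4688 0.004  0.0488] [-1.9 -0.6 11.5] 12.0667
```

The force curve (1.5 → 5 N, then a hard stop after about 6 mm) says the key was fully in. Next I withdraw and close the flap from behind, along its arc.

Run:
```python
from h import *
q=Q(-1)
move_straight(W(-56,30,175),speed=.15)
move_straight(W(12,0,175),speed=.2,orientation=q)
move_straight(W(8,0,122),speed=.12)
def P(a,r=58):
    return W(-2-r*np.cos(a)+3*np.sin(a)+8-2*(a<.3)-3*(a<.15), 0, 67+r*np.sin(a)+3*np.cos(a))
for a in (1.1,.95,.8,.65,.5,.35,.2,.1):
    r=move_straight(P(a),speed=.08,until_force=15); s=state()
    print(a,r,np.round(s["wrist_force"],1))
    if r: break
else:
    r=move_straight(W(-60,0,62.5),speed=.03,until_force=12); s=state()
    print(r,np.round(s["ee_pos"],4),np.round(s["wrist_force"],1)); sleep(.4)
    s=state(); print(np.round(s["ee_pos"],4),np.round(s["wrist_force"],1),s["time"])
```

```text
1.1 False [-0.   1.2  1.6]
0.95 False [ 0.2 -0.3  2. ]
0.8 False [0.2 0.2 1.7]
0.65 False [1.1 0.3 2.1]
0.5 False [0.7 0.6 1.6]
0.35 False [-0.1 -0.1  3.1]
0.2 False [-0.1  0.2  1.6]
0.1 False [0.5 0.1 1.4]
True [ 0.4762 -0.0256  0.0661] [-1.   0.9  7. ]
[ 0.4762 -0.0256  0.0661] [-0.5  0.2  7.4] 17.2917
```

Run:
```python
from h import *
move_straight(W(-60,0,170),speed=.15)
move_to([.32,.12,.25],Q(-1)); sleep(1)
f=grab_frame("top"); g=grab_frame("side")
a=f["color"][220:370,240:440]; b=g["color"][190:340,200:400]
save({"color":np.hstack([cv2.resize(i,(400,300),interpolation=cv2.INTER_CUBIC) for i in(a,b)])},"shut.png")
print(state()["time"])
```

```text
20.15
```

View pics/shut.png

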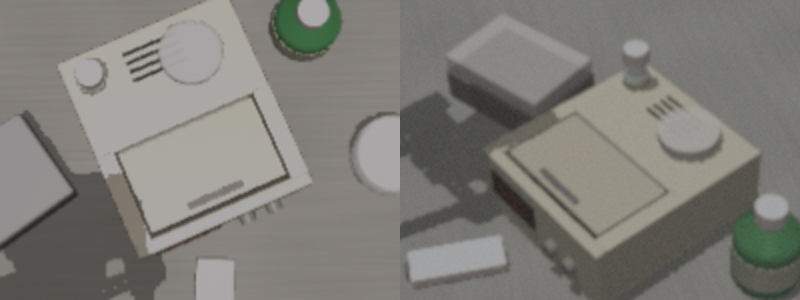

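The flap is flush and shut, with its bar at about (215,195) in the left crop. The vial, dish, bottle and slide case are where they were, and the arm is clear.

```bash
python3 -c "
from bench import *
print(sign_off())"
```

```text
the job is handed in; nothing more can be done
None
```

I popped the flap open, pressed the round key to its stop, pressed the flap shut again and handed the job in at about 20 s; the last picture shows the flap flush and nothing moved, but no verdict came back.

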